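# Line up the spice canisters by height in the rack

## Task

Stand the four steel spice canisters in the wooden rack, one in each well, lined up by height: the tallest in the well next to the loop handle, then each next shorter one in turn, the shortest at the plain end. Keep the canisters upright, stand each flat on the floor of its well, and leave the garlic bulbs and the onion where they are.

Things in the scene. Friction and masses are not known exactly. Their poses are not given: they have to be found in the camera images.
- can_a: the smallest and shortest of four round plain steel spice canisters with a lid and a small knob on top: 34 mm across at the lid (2 mm less below it), 50 mm tall in all, of which the top 10 mm is the 12 mm wide knob and the 16 mm below that the lid rim; the lid is fixed. Loose, standing upright on a flat light wooden board that covers the stove; the top of the board is 20 mm above the stove top. Origin: centre of its underside, z up.
- can_b: the second shortest of four round plain steel spice canisters with a lid and a small knob on top: 40 mm across at the lid (2 mm less below it), 63 mm tall in all, of which the top 10 mm is the 12 mm wide knob and the 16 mm below that the lid rim; the lid is fixed. Loose, standing upright on a flat light wooden board that covers the stove; the top of the board is 20 mm above the stove top. Origin: centre of its underside, z up.
- can_c: the second tallest of four round plain steel spice canisters with a lid and a small knob on top: 46 mm across at the lid (2 mm less below it), 76 mm tall in all, of which the top 10 mm is the 12 mm wide knob and the 16 mm below that the lid rim; the lid is fixed. Loose, standing upright on a flat light wooden board that covers the stove; the top of the board is 20 mm above the stove top. Origin: centre of its underside, z up.
- can_d: the largest and tallest of four round plain steel spice canisters with a lid and a small knob on top: 52 mm across at the lid (2 mm less below it), 90 mm tall in all, of which the top 10 mm is the 12 mm wide knob and the 16 mm below that the lid rim; the lid is fixed. Loose, standing upright on a flat light wooden board that covers the stove; the top of the board is 20 mm above the stove top. Origin: centre of its underside, z up.
- rack: fixed dark wooden spice rack lying on the light cover board: a plate 310 x 90 x 14 mm with four equal round wells 69 mm across and 4 mm deep with a light cork lining in one row along its own x axis, well centres at x = -114, -38, +38 and +114 mm, y = 0; the well floor is 10 mm above the board, that is 30 mm above the stove top. Origin: centre of its underside, z up. An end block is fixed to each short end, one with a handle, one plain; which end has the handle changes.
- handle_end: wooden end block (28 mm along the row, 90 mm across, 18 mm tall) of the rack that carries a dark steel loop handle, 76 mm wide across the row and 46 mm tall in all. It sits at rack x = +169 mm or -169 mm, so its centre is 55 mm from the centre of the nearest well, then 131, 207 and 283 mm from the others. Origin: centre of its underside.
- plain_end: plain wooden end block, 28 x 90 x 18 mm, at the rack's other end. Origin: centre of its underside.
- garlic_a: garlic bulb, about 50 mm across and 51 mm tall, standing loose among the canisters; not to be disturbed. Origin: centre of its underside.
- garlic_b: garlic bulb, about 54 mm across and 53 mm tall, standing loose among the canisters; not to be disturbed. Origin: centre of its underside.
- onion_a: yellow onion, 79 mm across and 85 mm tall, loose at the left side of the board between a steel tumbler (nearer the robot) and a small steel bowl (farther away); not to be disturbed. Origin: centre of its underside.

How it is judged:
By the outcome, as a careful person would: the job done as asked, in the order asked, and still so for the second after the job is handed in, with the robot touching nothing.
It also fails if it takes over 112 s, if anything falls off the work surface, if the arm or the gripper's body presses on something with over 40 N, if the wrist force passes 120 N, or if a joint passes its speed limit or range.

## Robot

A 6-joint arm with a two-finger parallel gripper is mounted at the origin on a cart in front of the work surface, level with it; the furniture and walls round the work are solid. World frame = base frame: x ahead of the robot, y to its left, z up, the work surface at z = 0. Lengths are in m, angles in rad, forces in N, time in s.
With the tool pointing down it reaches from about 0.375 to 0.975 m from the base axis. Payload 3.8 kg.
Tool frame: the origin (TCP) lies midway between the tips of the shut fingers; the grasp point (between the pads) lies 19 mm behind it; x points along the fingers, z is the direction in which the jaws open and shut, and the axes are right-handed (so a half turn about x gives the same grasp; the last joint's range is limited). The gripper opens to 85 mm and grips with 20 to 120 N. Pads are 22 mm wide; open, the fingers measure 114 mm over their backs; the gripper's body (76 mm by 85 mm) begins 54 mm behind the grasp point. The pads swing forward as they close: fully open they stand 13 mm farther back than shut.
Start: joints at [-1.223, 0.264, 1.604, -0, 1.274, -0.037], TCP at [0.253, -0.626, 0.231] pointing down, gripper open.
Joint ranges: [-2.63, 2.63], [-0.94, 2.18], [0.31, 2.57], [-1.31, 4.45], [0, 2.66], [-2.55, 2.55]. Speed limits (rad/s): [2.57, 2.57, 3.14, 3.14, 3.14, 3.14].

## Interface

Orientations are given as a rotation vector (axis times angle).
In Python, from plant import bot, snapshot, get_calibration, ticket gives the robot as it stands.
- The arm moves only by the shell command python3 -m handwheel 'ROWS' [FORCE]. ROWS is text: rows parted by semicolons, each of 5 numbers parted by spaces: the shift along the tool's x, y, z in m, then the turn about the tool's x in degrees, then the closure, from 0 (fully open) to 1 (shut). A call has 1 to 12 rows; each row shifts and turns the commanded pose from where the row before left it, along the tool's axes as they then stand; what a row does not reach is not made up. A row lasts 1/10 s, in which the tool goes at most 50 mm and 8.59 degrees, less where a joint would pass 70% of its speed; a pose out of reach is approached as far as the arm can. A call is refused whole if a number of a shift passes 0.05 or a number of a turn 8.59, either way. A call with a gripper value outside its range is refused whole. The fingers move at their own pace and stop on an object; FORCE is the grip in N (left out, the last holds). Time passes only in rows, so rows that do not move let the fingers close. It gives the time, the measured TCP pose, the force and the opening at its end, in the units of the state.
- bot.state(): the state, without advancing time (a new reading comes with each control period).
- snapshot(name): name is "scene" or "side" or "wrist"; returns (picture, depth): 420x560x3 uint8, blue, green, red; 420x560 float32, m along the optical axis (not along the pixel's ray), 0 where there is no reading.
- get_calibration(name): a dict with "camera_matrix" (3x3 intrinsics, pixels), "dist" ([k1, k2, p1, p2, k3] as OpenCV has them; the pictures are not rectified), "T" (4x4, takes a point from camera to world coordinates). Camera axes: x right, y up, looking along -z (the intrinsics and any distortion apply to the point x, -y, -z); pixel columns grow to the right and rows downward; lengths in m; the calibration is good to about 2 mm. A picture is of the moment at which its call begins: read the wrist's pose just before it. get_calibration takes no time and is no camera call; for the wrist camera it gives the pose at the moment of the call.
- ticket.hand_in(): hands the job in, once; it reports no verdict.
The state is a dict: "time": time; "joints": joint angles; "dq": joint speeds; "tau": joint torques, N m; "tcp_pos": TCP position; "orientation": TCP orientation; "contact_force": force on the tool from outside, world axes, zero at the start; "wrist_torque": the same for the moment, N m; "finger_gap": opening from 0.0 (shut) to 1.0 (fully open).
Only numpy, scipy, OpenCV 4.12 (cv2) and the standard library are available. Lean on these libraries where they do the work, as an engineer would, in place of code of your own. Each camera call takes 0.05 s, during which the arm holds its last target.

## Working session

There is one attempt and no reset: what is moved stays moved. The work goes in short steps, Python scripts to look and compute and a shell command to move; the robot and the scene stay as the last step left them, time stands still between calls to the robot, and variables do not carry over. Pictures are saved under pics/ and viewed, and the job is handed in when it is done.

```bash
ls; mkdir -p pics; python3 - <<'E'
from plant import bot, snapshot, get_calibration
import cv2, numpy as np
print(bot.state())
for n in ("scene","side","wrist"):
    c=get_calibration(n); p,d=snapshot(n)
    cv2.imwrite(f"pics/{n}0.png",p); np.savez(f"{n}0.npz",p=p,d=d,K=c["camera_matrix"],dist=c["dist"],T=c["T"])
    print(n,c, (d>0).mean())
E
```

```text
pics
{'time': 0.0, 'joints': array([-1.22288624e+00,  2.64739266e-01,  1.60537075e+00, -1.41192360e-05,
        1.27366840e+00, -3.68913105e-02]), 'dq': array([ 0.00327455,  0.00137751, -0.00060555,  0.00136932,  0.00032693,
        0.00023368]), 'tau': array([-1.99284397e-03, -5.15117526e+01, -3.67312896e+01, -2.31380800e-04,
        1.29561828e-02,  1.13192630e-05]), 'tcp_pos': array([ 0.25313254, -0.62496397,  0.22997312]), 'orientation': array([ 0.92253332,  1.36884256, -0.9204283 ]), 'contact_force': array([-0.2486726 ,  0.25959782,  0.13406085]), 'wrist_torque': array([-0.02056862,  0.03892672,  0.0177984 ]), 'finger_gap': 1.0025098512760953}
scene {'camera_matrix': array([[481.5297605 ,   0.        , 280.35042307],
       [  0.        , 481.5297605 , 206.289644  ],
       [  0.        ,   0.        ,   1.        ]]), 'dist': array([-0.01626625,  0.        ,  0.        ,  0.        ,  0.        ]), 'T': array([[-0.44357395, -0.62081906,  0.6463945 ,  1.25116685],
       [ 0.89608569, -0.29392287,  0.33262558,  0.5520225 ],
       [-0.01651017,  0.7267689 ,  0.68668361,  0.83138
[... 443 characters left out ...]
468, -0.38265765, -0.35143265],
       [-0.02256687,  0.8874762 ,  0.4603007 ,  0.72281118],
       [ 0.        ,  0.        ,  0.        ,  1.        ]])} 0.9083418367346939
wrist {'camera_matrix': array([[344.09287393,   0.        , 275.83128897],
       [  0.        , 344.09287393, 210.33969631],
       [  0.        ,   0.        ,   1.        ]]), 'dist': array([-0.0680482,  0.       ,  0.       ,  0.       ,  0.       ]), 'T': array([[ 0.37609984,  0.88756453,  0.26604157,  0.32109705],
       [-0.92657766,  0.36077621,  0.1062749 , -0.59722079],
       [-0.00165564, -0.28647815,  0.95808534,  0.37366368],
       [ 0.        ,  0.        ,  0.        ,  1.        ]])} 0.9959736394557823
```

View pics/scene0.png

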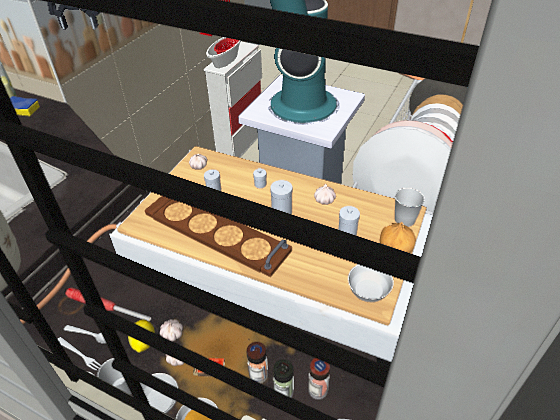

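View pics/side0.png

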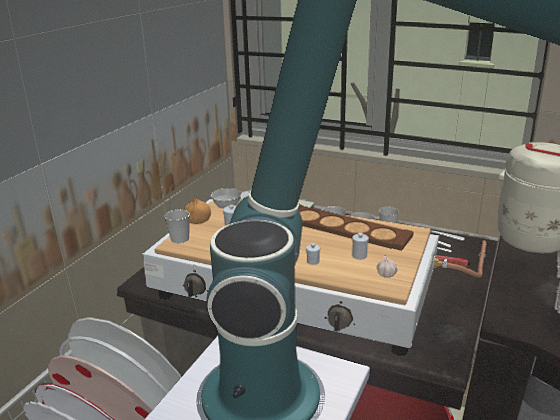

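View pics/wrist0.png

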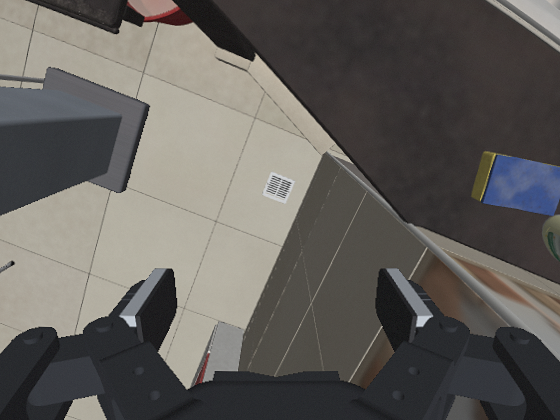

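Scene view from the far side (robot at the top, image right = +y). The cans are near (212,180), (260,178), (281,195) and (349,220), the garlic at (199,161) and (325,194), and the handle at (276,252), which is the rack's +y end. Next I'll turn the pixels into points.

```bash
cat > hlp.py <<'E'
import cv2, numpy as np
def load(f):
    z=np.load(f); return z['p'],z['d'],z['K'],z['dist'],z['T']
def cloud(d,K,dist,T):
    h,w=d.shape; u,v=np.meshgrid(np.arange(w),np.arange(h))
    n=cv2.undistortPoints(np.stack([u,v],-1).reshape(-1,1,2).astype(np.float32),K,dist).reshape(h,w,2)
    P=np.stack([n[...,0]*d,-n[...,1]*d,-d],-1)
    return P@T[:3,:3].T+T[:3,3]
def topdown(Ws,ps,ds,x0,x1,y0,y1,s=0.002,zmax=.2):
    H=int((x1-x0)/s);W=int((y1-y0)/s)
    zb=np.full((H,W),-9.);im=np.zeros((H,W,3),np.uint8)
    for P,p,d in zip(Ws,ps,ds):
        m=(d>0)&(P[...,2]<zmax)&(P[...,2]>-.05)
        q=P[m];c=p[m]
        r=((x1-q[:,0])/s).astype(int);k=((y1-q[:,1])/s).astype(int)
        ok=(r>=0)&(r<H)&(k>=0)&(k<W)
        for a,b,z,cc in zip(r[ok],k[ok],q[ok,2],c[ok]):
            if z>zb[a,b]: zb[a,b]=z;im[a,b]=cc
    return zb,im
E
python3 - <<'E'
from hlp import *
p,d,K,D,T=load('scene0.npz'); P=cloud(d,K,D,T)
for (u,v) in [(150,220),(330,270),(230,165),(178,212),(203,223),(228,235),(255,247),(212,175),(260,174),(281,186),(349,211),(199,160),(325,194),(398,235)]:
    print((u,v),P[v,u].round(4), p[v,u])
m=(d>0)&(P[...,0]>.3)&(P[...,0]<1)&(abs(P[...,1])<.5)
z=P[...,2]
msk=(m&(z>.028)&(z<.2)).astype(np.uint8)
n,l,st,c=cv2.connectedComponentsWithStats(msk)
for i in range(1,n):
    if st[i,4]>25:
        q=P[l==i]; print(i,st[i],q.min(0).round(3),q.max(0).round(3))
E
```

```text
(150, 220) [ 0.6622 -0.1049  0.0171] [139 200 242]
(330, 270) [0.619  0.3434 0.0182] [135 197 239]
(230, 165) [ 0.3971 -0.0383  0.0174] [130 191 234]
(178, 212) [ 0.6175 -0.0526  0.0266] [110 167 221]
(203, 223) [0.6258 0.0251 0.0301] [118 184 229]
(228, 235) [0.6314 0.0964 0.0271] [116 179 226]
(255, 247) [0.639  0.1712 0.0296] [116 180 228]
(212, 175) [ 0.5088 -0.0181  0.0731] [244 234 228]
(260, 174) [0.4366 0.0771 0.0558] [246 236 231]
(281, 186) [0.506  0.1714 0.1051] [213 200 188]
(349, 211) [0.5068 0.3384 0.0949] [233 228 224]
(199, 160) [ 0.4508 -0.0977  0.0528] [210 226 241]
(325, 194) [0.4351 0.2538 0.0544] [205 217 243]
(398, 235) [0.5189 0.4542 0.0825] [100 190 248]
1 [189 154  19  16 226] [ 0.421 -0.128  0.028] [ 0.47  -0.084  0.07 ]
2 [253 168  14  18 203] [0.417 0.058 0.028] [0.453 0.091 0.072]
3 [204 170  17  20 275] [ 0.484 -0.043  0.029] [ 0.526 -0.002  0.083]
4 [270 180  23  34 621] [0.477 0.145 0.029] [0.529 0.196 0.11 ]
5 [314 184  22  21 317] [0.404 0.225 0.028] [0.452 0.275 0.074]
6 [ 380  188   45   65 1650] [0.368 0.413 0.028] [0.54  0.492 0.104]
7 [ 145  196  147   79 3623] [ 0.589 -0.125  0.028] [0.695 0.247 0.068]
8 [338 206  22  29 495] [0.479 0.316 0.031] [0.526 0.36  0.097]
9 [  0 210  11  43 318] [ 0.834 -0.382  0.028] [ 0.899 -0.327  0.091]
10 [348 265  46  38 644] [0.595 0.39  0.028] [0.684 0.481 0.058]
```

```bash
python3 - <<'E'
from hlp import *
p,d,K,D,T=load('scene0.npz')
cv2.imwrite('pics/crop0.png',cv2.resize(p[140:310,100:430],None,fx=2.4,fy=2.4,interpolation=cv2.INTER_CUBIC))
E
```

```text
(no output)
```

View pics/crop0.png

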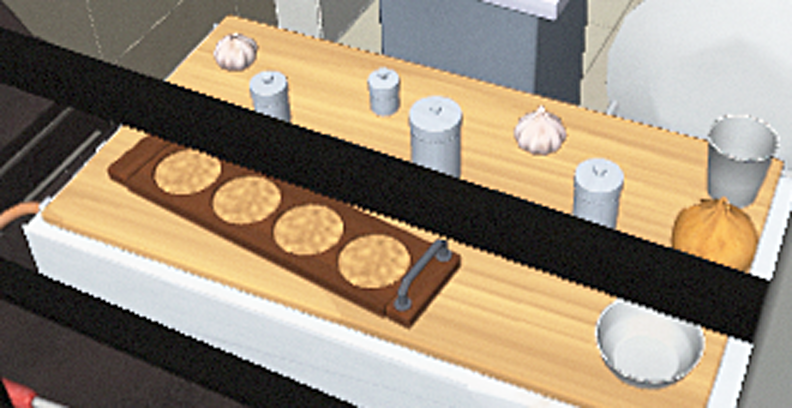

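```bash
cat >> hlp.py <<'E'
from scipy.spatial.transform import Rotation as Rn
from scipy.optimize import least_squares
def ray(uv,K,D,T,z):
    n=cv2.undistortPoints(np.array(uv,float).reshape(-1,1,2),K,D).reshape(-1,2)
    r=np.c_[n[:,0],-n[:,1],-np.ones(len(n))]@T[:3,:3].T
    return T[:3,3]+r*((z-T[2,3])/r[:,2])[:,None]
def cork(p,K,D,T,roi,z=.03):
    hsv=cv2.cvtColor(p,cv2.COLOR_BGR2HSV); out=[]
    m=np.zeros(p.shape[:2],np.uint8);u0,v0,u1,v1=roi
    m[v0:v1,u0:u1]=((hsv[...,2]>150)[v0:v1,u0:u1])*255
    m=cv2.morphologyEx(m,cv2.MORPH_OPEN,np.ones((3,3),np.uint8))
    cs,_=cv2.findContours(m,cv2.RETR_EXTERNAL,cv2.CHAIN_APPROX_NONE)
    for c in cs:
        if cv2.contourArea(c)>200:
            q=ray(cv2.convexHull(c).reshape(-1,2),K,D,T,z)[:,:2]
            (x,y),(a,b),an=cv2.fitEllipse((q*1000).astype(np.float32))
            print(cv2.boundingRect(c),'centre',x,y,'axes',a,b)
E
python3 - <<'E'
from hlp import *
p,d,K,D,T=load('scene0.npz'); P=cloud(d,K,D,T)
cork(p,K,D,T,(150,195,275,262))
# circle fits
z=P[...,2]
for nm,(a,b),r,h in [('a',(.435,.0745),17,.05),('b',(.505,-.0225),20,.063),('c',(.5025,.338),23,.076),('d',(.503,.1705),26,.09)]:
    m=(np.hypot(P[...,0]-a,P[...,1]-b)<.04)&(z>.02+h-.026)&(z<.02+h-.012-.003)&(d>0)
    q=P[m][:,:2]*1000
    f=least_squares(lambda t:np.hypot(q[:,0]-t[0],q[:,1]-t[1])-r,[a*1000,b*1000],loss='soft_l1').x
    m2=(np.hypot(P[...,0]-a,P[...,1]-b)<.04)&(d>0)&(z>.025)
    print(nm,m.sum(),f.round(1),'top z',z[m2].max().round(3))
from plant import bot
s=bot.state();print(Rn.from_rotvec(s['orientation']).as_matrix().round(3))
E
```

```text
(241, 238, 30, 22) centre 642.2238159179688 173.98953247070312 axes 65.87923431396484 66.22992706298828
(214, 225, 29, 21) centre 634.1515502929688 98.61137390136719 axes 65.81156158447266 66.14752197265625
(150, 218, 84, 44) centre 709.801025390625 7.454803943634033 axes 129.98199462890625 287.332763671875
(189, 213, 28, 20) centre 625.7481689453125 23.19677734375 axes 65.61360168457031 66.06973266601562
(165, 202, 27, 19) centre 618.1620483398438 -52.75634002685547 axes 63.7044792175293 65.86890411376953
(241, 195, 34, 13) centre 495.1824951171875 107.37223052978516 axes 47.639888763427734 102.842041015625
a 46 [432.8  73.8] top z 0.072
b 60 [503.5 -23.8] top z 0.083
c 70 [500.1 337.2] top z 0.097
d 81 [500.5 168.3] top z 0.11
[[-0.001  0.927  0.375]
 [ 0.002  0.375 -0.927]
 [-1.     0.    -0.002]]
```

```bash
python3 -m handwheel '0 .027 -.035 0 0;0 .027 -.035 0 0;0 .027 -.035 0 0;0 .027 -.035 0 0;0 .027 -.035 0 0;0 .027 -.035 0 0;0 .027 -.035 0 0;0 .027 -.035 0 0;0 .027 -.035 0 0;0 .027 -.035 0 0' 40
```

```text
time: 1.15
tcp_pos: [0.3722, -0.1981, 0.2312]
orientation: [0.922, 1.367, -0.922]
contact_force: [0.9, -0.3, 0.5]
finger_gap: 1.001
```

Now I'll turn the tool -62° and stop there to look.

```bash
python3 -m handwheel '0 .02 -.01 -7.75 0;0 .02 0 -7.75 0;0 .02 0.01 -7.75 0;0 .02 0.01 -7.75 0;0 .02 .01 -7.75 0;0 .02 .01 -7.75 0;0 .02 .01 -7.75 0;0 .02 .01 -7.75 0;0 0 0 0 0;0 0 0 0 0' 40
cat > st.py <<'E'
from hlp import *; from plant import bot
import sys
s=bot.state();R=Rn.from_rotvec(s['orientation']).as_matrix();print(s['time'],s['tcp_pos'].round(4),'gap',round(s['finger_gap'],3),'F',s['contact_force'].round(1));print(R.round(3))
if len(sys.argv)>1:
    g=np.array([float(x) for x in sys.argv[1:4]]);print('tool shift',(R.T@(g-s['tcp_pos'])).round(4), 'joints',s['joints'].round(2))
E
python3 st.py .5 .168 .22
```

```text
time: 2.15
tcp_pos: [0.5168, -0.107, 0.2309]
orientation: [0.082, 1.57, -0.082]
contact_force: [-0.8, -0.3, 0.7]
finger_gap: 1.002
2.15 [ 0.5168 -0.107   0.2309] gap 1.002 F [-0.8 -0.3  0.7]
[[-0.001  0.105  0.995]
 [-0.     0.995 -0.105]
 [-1.    -0.    -0.001]]
tool shift [ 0.0108  0.2717 -0.0454] joints [-0.25 -0.01  1.92 -0.    1.24 -0.15]
```

```bash
python3 -m handwheel '0 .036 -.008 0 0;0 .036 -.008 0 0;0 .036 -.008 0 0;0 .036 -.008 0 0;0 .036 -.008 0 0;0 0 0 0 0;0 0 0 0 0'
cat > wl.py <<'E'
from hlp import *; from plant import bot,snapshot,get_calibration
import sys
n=sys.argv[1]; c=get_calibration('wrist'); p,d=snapshot('wrist')
np.savez(n+'.npz',p=p,d=d,K=c["camera_matrix"],dist=c["dist"],T=c["T"]); cv2.imwrite(f'pics/{n}.png',p)
K,D,T=c["camera_matrix"],c["dist"],c["T"]; P=cloud(d,K,D,T); z=P[...,2]
g=bot.state()['tcp_pos']; print(bot.state()['time'],g.round(4))
m=((d>0)&(d>.09)&(z>.036)&(z<.13)&(P[...,0]>.36)&(P[...,0]<.59)&(abs(P[...,1])<.5)).astype(np.uint8)
N,l,st,_=cv2.connectedComponentsWithStats(m)
for i in range(1,N):
    if st[i,4]>150:
        q=P[l==i];zt=np.percentile(q[:,2],99.8);h=zt-.02
        rr=min([(50,17),(63,20),(76,23),(90,26)],key=lambda t:abs(t[0]-h*1000))[1]
        s=q[(q[:,2]>zt-.013)&(q[:,2]<zt-.0075)]*1000 # lid top plane
        k=q[(q[:,2]>zt-.0025)]*1000
        e='' 
        if len(s)>8:
            t=s[:,:2].astype(np.float32);(x,y),r=cv2.minEnclosingCircle(t);e=f'lid circ {x:.1f} {y:.1f} r {r:.1f}'
        print(st[i],'ztop',zt.round(4),'mean',q[:,:2].mean(0).round(4),'knob',k[:,:2].mean(0).round(1),e,'expect r',rr)
E
python3 wl.py w1
```

```text
time: 2.85
tcp_pos: [0.4955, 0.0757, 0.2313]
orientation: [0.081, 1.569, -0.082]
contact_force: [-0.6, -0.6, 0.2]
finger_gap: 1.0
2.9 [0.4957 0.0751 0.2312]
[ 144    0   59   36 1613] ztop 0.0688 mean [0.4239 0.2358] knob [419.4 243.8] lid circ 421.7 243.4 r 18.2 expect r 17
[ 236   45   67   71 3723] ztop 0.112 mean [0.5002 0.1694] knob [499.8 169.2] lid circ 500.0 169.4 r 25.9 expect r 26
[ 193  177   37   38 1062] ztop 0.0723 mean [0.4347 0.0761] knob [433.   74.3] lid circ 433.2 74.2 r 16.6 expect r 17
[ 274  256   40   50 1589] ztop 0.0851 mean [ 0.5029 -0.0172] knob [503.  -22.7] lid circ 503.1 -22.5 r 19.8 expect r 20
[351 317  23  21 417] ztop 0.0409 mean [ 0.5778 -0.1023] knob [ 578.8 -103.1]  expect r 17
[ 225  326   42   40 1271] ztop 0.0718 mean [ 0.4433 -0.1008] knob [ 446.8 -101.1] lid circ 443.3 -109.2 r 12.5 expect r 17
```

View pics/w1.png

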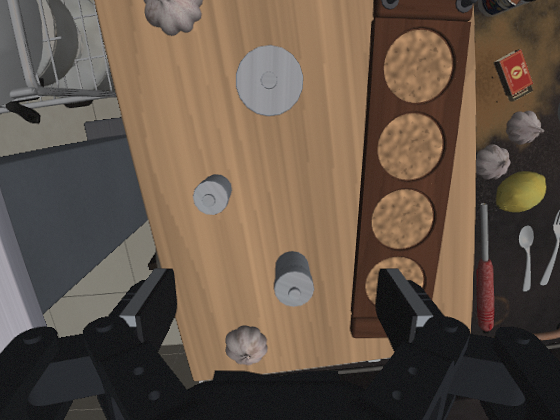

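Wrist view: D lid at (269,80), A at (212,194), B at (293,290), wells at (418,65), (410,147), (402,219) and (395,285), with the handle above at (430,5). The lid centres agree with the scene fit to about 1 mm. Now I'll measure the wells from this view.

```bash
python3 - <<'E'
from hlp import *
p,d,K,D,T=load('w1.npz')
cork(p,K,D,T,(370,20,458,330))
hsv=cv2.cvtColor(p,cv2.COLOR_BGR2HSV);print(hsv[65,418],hsv[65,465],hsv[20,420])
E
python3 st.py .5 .1692 .16
```

```text
(440, 154, 18, 163) centre 679.2623291015625 -15.415914535522461 axes 20.99353790283203 199.19808959960938
(383, 118, 22, 33) centre 615.6427612304688 113.87290954589844 axes 15.91389274597168 35.503482818603516
(388, 35, 24, 36) centre 622.8157958984375 189.1803741455078 axes 16.423423767089844 36.64628982543945
[ 14 105 143] [ 10 119  79] [ 10 119  79]
2.9 [0.4957 0.0751 0.2312] gap 1.001 F [ 0.  -0.1 -0.4]
[[-0.     0.105  0.995]
 [-0.001  0.995 -0.105]
 [-1.    -0.001  0.   ]]
tool shift [ 0.0712  0.0941 -0.0055] joints [ 0.1  -0.07  1.97 -0.    1.24  0.21]
```

```bash
sed -i 's/def cork(p,K,D,T,roi,z=.03)/def cork(p,K,D,T,roi,z=.03,th=150)/; s/\]>150)\[/]>th)[/' hlp.py; python3 - <<'E'
from hlp import *
p,d,K,D,T=load('w1.npz')
cork(p,K,D,T,(370,20,458,330),th=103)
E
python3 -m handwheel '.01 .030 -.002 0 0;.02 .032 -.002 0 0;.02 .032 -.0015 0 0;.02 0 0 0 0;0 0 0 0 0;0 0 0 0 0'; python3 st.py .5 .1693 .07
```

```text
(370, 257, 54, 45) centre 616.8092651367188 -52.17847442626953 axes 63.69093704223633 66.1216049194336
(372, 189, 61, 60) centre 625.105712890625 22.47262191772461 axes 66.12092590332031 66.2938461303711
(432, 147, 26, 172) centre 686.166748046875 -7.501941680908203 axes 79.29839324951172 203.28451538085938
(378, 113, 65, 67) centre 633.3328247070312 98.42234802246094 axes 66.2274169921875 66.39352416992188
(384, 30, 68, 73) centre 641.564208984375 174.2539520263672 axes 66.26753234863281 66.34453582763672
time: 3.5
tcp_pos: [0.5002, 0.1686, 0.1611]
orientation: [0.082, 1.57, -0.084]
contact_force: [-0.1, -0.3, -0.5]
finger_gap: 1.004
3.5 [0.5002 0.1686 0.1611] gap 1.004 F [-0.1 -0.3 -0.5]
[[-0.001  0.106  0.994]
 [-0.001  0.994 -0.106]
 [-1.    -0.001 -0.001]]
tool shift [ 0.0911  0.0008 -0.0002] joints [ 0.28  0.04  1.99 -0.    1.11  0.38]
```

```bash
python3 -m handwheel '.03 .001 0 0 0;.03 0 0 0 0;.02 0 0 0 0;.01 0 0 0 0;0 0 0 0 0;0 0 0 0 0.35;0 0 0 0 0.7;0 0 0 0 0.7;0 0 0 0 0.7;0 0 0 0 .7;0 0 0 0 .7;0 0 0 0 .7' 40; python3 st.py
```

```text
time: 4.7
tcp_pos: [0.5017, 0.1716, 0.0734]
orientation: [0.082, 1.566, -0.081]
contact_force: [-2.3, -0.8, 5.6]
finger_gap: 0.592
4.7 [0.5017 0.1716 0.0734] gap 0.592 F [-2.3 -0.8  5.6]
[[ 0.003  0.103  0.995]
 [ 0.001  0.995 -0.103]
 [-1.     0.001  0.003]]
```

```bash
python3 -m handwheel '-.01 0 0 0 .7;-.01 0 0 0 .7;-.02 0 0 0 .7;-.02 0 0 0 .7;0 0 0 0 .7;0 0 0 0 .7' 40; python3 st.py .6416 .1742 .14; python3 wl.py w2
```

```text
time: 5.3
tcp_pos: [0.5008, 0.1712, 0.132]
orientation: [0.082, 1.568, -0.081]
contact_force: [-0.0, -0.5, -0.9]
finger_gap: 0.594
5.3 [0.5008 0.1712 0.132 ] gap 0.594 F [-0.  -0.5 -0.9]
[[ 0.002  0.104  0.995]
 [ 0.001  0.995 -0.104]
 [-1.     0.001  0.002]]
tool shift [-0.0078  0.0175  0.1397] joints [ 0.28  0.07  2.02 -0.    1.05  0.39]
5.35 [0.5   0.171 0.131]
[ 105   75   80   82 4850] ztop 0.0743 mean [0.4272 0.249 ] knob [419.3 246.7] lid circ 422.5 249.6 r 13.0 expect r 17
[ 225  199   98   59 2129] ztop 0.1299 mean [0.5012 0.1903] knob [501.7 190.3] lid circ 499.8 177.5 r 23.5 expect r 26
[206 325  19  44 476] ztop 0.0625 mean [0.4445 0.0759] knob [443.4  73.5] lid circ 446.4 79.0 r 8.6 expect r 17
```

View pics/w2.png

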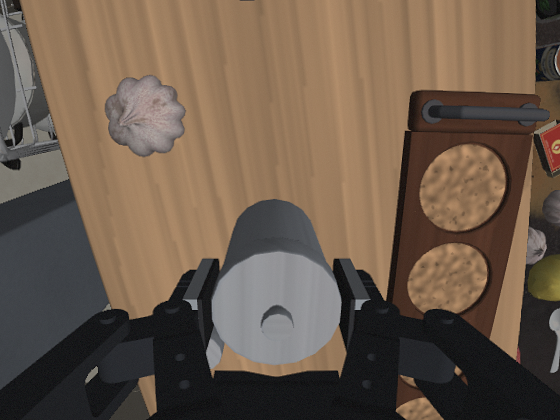

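D is held at (275,300), both pads on the lid. Before moving on I'll check its tilt and its offset in the grip.

```bash
cat > held.py <<'E'
from hlp import *
import sys
p,d,K,D,T=load(sys.argv[1]+'.npz');z0=float(sys.argv[2]);cx,cy,r=[float(x) for x in sys.argv[3:6]]
P=cloud(d,K,D,T);m=(d>0)&(np.hypot(P[...,0]-cx,P[...,1]-cy)<r*.6)&(abs(P[...,2]-z0)<.03)
q=P[m]; zt=np.percentile(q[:,2],99)
f=q[(q[:,2]<zt-.006)&(q[:,2]>zt-.02)]
A=np.c_[f[:,:2]-[cx,cy],np.ones(len(f))];c=np.linalg.lstsq(A,f[:,2],rcond=None)[0]
res=f[:,2]-A@c; k=abs(res)<.003; c=np.linalg.lstsq(A[k],f[k,2],rcond=None)[0]
kn=q[q[:,2]>zt-.0025]
print('lid plane slope deg',np.degrees(np.arctan(c[:2])).round(1),'lid z',c[2].round(4),'knob top',zt.round(4),'knob xy',kn[:,:2].mean(0).round(4))
# lid-plane edge points -> circle
hsv=cv2.cvtColor(p,cv2.COLOR_BGR2HSV)
m2=(d>0)&(np.hypot(P[...,0]-cx,P[...,1]-cy)<r*1.5)&(abs(P[...,2]-(c[2]+(P[...,0]-cx)*c[0]+(P[...,1]-cy)*c[1]))<.0025)
(x,y),R=cv2.minEnclosingCircle((P[m2][:,:2]*1000).astype(np.float32));print('lid circle',x,y,R)
E
python3 held.py w2 .16 .5 .17 .026
```

```text
lid plane slope deg [-1.3 -0.1] lid z 0.16 knob top 0.1708 knob xy [0.5011 0.1697]
lid circle 500.94415283203125 178.6922607421875 37.92693328857422
```

```bash
python3 -m handwheel '0 .003 .02 0 .7;0 .004 .03 0 .7;0 .004 .03 0 .7;0 .004 .03 0 .7;0 .002 .02 0 .7;0 .002 .01 0 .7;0 0 0 0 .7;0 0 0 0 .7;0 0 0 0 .7'; python3 st.py .6416 .1750 .081; python3 wl.py w3; python3 held.py w3 .16 .6416 .174 .026
```

```text
time: 6.25
tcp_pos: [0.6401, 0.1755, 0.1307]
orientation: [0.081, 1.571, -0.082]
contact_force: [-0.6, -0.4, -0.5]
finger_gap: 0.592
6.25 [0.6401 0.1755 0.1307] gap 0.592 F [-0.6 -0.4 -0.5]
[[-0.002  0.103  0.995]
 [-0.     0.995 -0.103]
 [-1.    -0.    -0.002]]
tool shift [ 0.0497 -0.0003  0.0016] joints [0.23 0.32 1.73 0.   1.1  0.33]
6.3 [0.6403 0.1755 0.131 ]
[   0    0   66   32 1756] ztop 0.0872 mean [0.5101 0.32  ] knob [512.2 319.1] lid circ 508.9 318.1 r 8.6 expect r 20
[ 13 332  49  44 916] ztop 0.0717 mean [0.4347 0.0855] knob [431.5  78.7] lid circ 431.8 78.3 r 16.0 expect r 17
lid plane slope deg [-1.5 -0.1] lid z 0.1586 knob top 0.1694 knob xy [0.6406 0.174 ]
lid circle 642.1658325195312 182.50245666503906 37.75813293457031
```

View pics/w3.png

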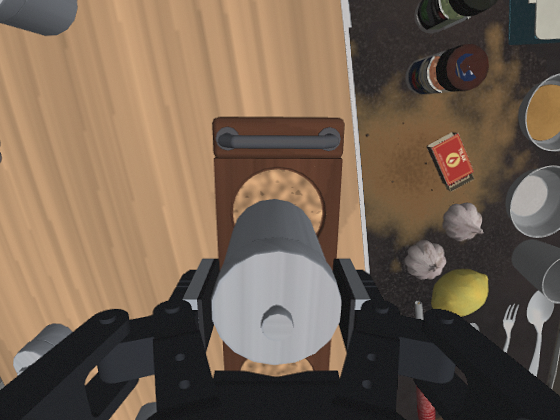

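```bash
python3 -m handwheel '.015 0 .001 0 .7;.015 0 0 0 .7;.01 0 0 0 .7;.005 0 0 0 .7;.003 0 0 0 .7;0 0 0 0 .7;0 0 0 0 .7'; python3 st.py
```

```text
time: 7.0
tcp_pos: [0.6423, 0.1754, 0.0836]
orientation: [0.082, 1.57, -0.082]
contact_force: [-2.9, 0.0, 3.7]
finger_gap: 0.594
7.0 [0.6423 0.1754 0.0836] gap 0.594 F [-2.9  0.   3.7]
[[-0.001  0.104  0.995]
 [ 0.     0.995 -0.104]
 [-1.    -0.    -0.001]]
```

```bash
python3 -m handwheel '.001 0 0 0 .7;0 0 0 0 .7;0 0 0 0 .7'; python3 st.py;  python3 -m handwheel '0 0 0 0 .35;0 0 0 0 .3;0 0 0 0 .2;0 0 0 0 .1;0 0 0 0 0;0 0 0 0 0;0 0 0 0 0;-.02 0 0 0 0;-.03 0 0 0 0;-.04 0 0 0 0;-.03 0 0 0 0;0 0 0 0 0'; python3 wl.py w4; python3 held.py w4 .11 .6416 .174 .026; python3 st.py .5 .3 .21
```

```text
time: 7.3
tcp_pos: [0.6424, 0.1755, 0.0835]
orientation: [0.082, 1.57, -0.081]
contact_force: [-3.6, -0.8, 7.7]
finger_gap: 0.591
7.3 [0.6424 0.1755 0.0835] gap 0.591 F [-3.6 -0.8  7.7]
[[-0.     0.104  0.995]
 [ 0.     0.995 -0.104]
 [-1.     0.    -0.   ]]
time: 8.5
tcp_pos: [0.6463, 0.1762, 0.2093]
orientation: [0.084, 1.558, -0.079]
contact_force: [1.1, 0.0, 1.5]
finger_gap: 0.998
8.55 [0.6448 0.1759 0.2063]
[  20    0   89   53 3750] ztop 0.0984 mean [0.5061 0.3297] knob [499.6 337. ] lid circ 499.7 337.5 r 23.5 expect r 23
[   0  112   53   58 2466] ztop 0.0709 mean [0.4323 0.2486] knob [422.3 247.2] lid circ 423.7 249.2 r 17.7 expect r 17
[  58  291   43   40 1196] ztop 0.0727 mean [0.4383 0.0785] knob [433.2  74.2] lid circ 433.7 74.2 r 17.5 expect r 17
[164 360  20  23 177] ztop 0.0526 mean [ 0.517  -0.0132] knob [520.4 -15.4] lid circ 513.6 -17.2 r 13.6 expect r 17
lid plane slope deg [-0.1 -0.1] lid z 0.1111 knob top 0.1219 knob xy [0.6407 0.1738]
lid circle 640.5047607421875 173.62982177734375 25.804746627807617
8.55 [0.6448 0.1759 0.2063] gap 0.997 F [-0.7 -0.8  0.3]
[[ 0.007  0.104  0.995]
 [ 0.002  0.995 -0.104]
 [-1.     0.002  0.007]]
tool shift [-0.0045  0.1085 -0.1568] joints [ 0.23  0.26  1.65 -0.    1.22  0.33]
```

View pics/w4.png

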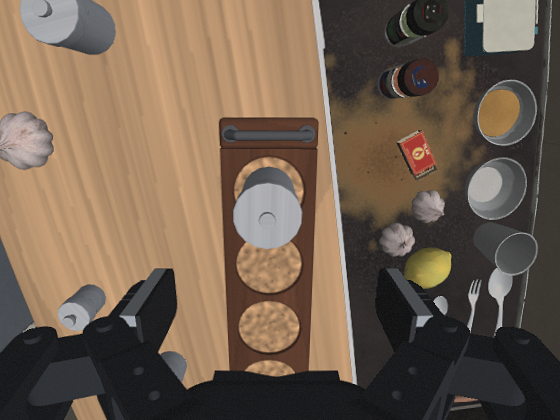

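```bash
python3 -m handwheel '0 .02 -.022 0 0;0 .03 -.032 0 0;0 .03 -.032 0 0;0 .03 -.032 0 0;0 .026 -.028 0 0;0 .01 -.012 0 0;0 0 0 0 0;0 0 0 0 0;0 0 0 0 0'; python3 st.py .5 .3374 .056; python3 wl.py w5
```

```text
time: 9.45
tcp_pos: [0.5014, 0.3358, 0.2019]
orientation: [0.082, 1.569, -0.083]
contact_force: [-0.1, -0.3, 0.7]
finger_gap: 0.999
9.45 [0.5014 0.3358 0.2019] gap 0.999 F [-0.1 -0.3  0.7]
[[-0.     0.105  0.994]
 [-0.001  0.994 -0.105]
 [-1.    -0.001  0.   ]]
tool shift [ 0.1459  0.0015 -0.0016] joints [ 0.55  0.15  1.79 -0.    1.2   0.65]
9.5 [0.5016 0.3358 0.202 ]
[ 212    0   98  105 8020] ztop 0.1058 mean [0.5028 0.45  ] knob [500.1 452.8] lid circ 503.0 453.3 r 8.3 expect r 26
[  70   22  106  100 5864] ztop 0.0962 mean [0.3906 0.4497] knob [397.8 446.5] lid circ 400.8 445.6 r 31.6 expect r 23
[ 243  166   59   65 2908] ztop 0.0983 mean [0.4994 0.341 ] knob [499.1 338. ] lid circ 499.1 337.7 r 22.9 expect r 23
[ 179  260   54   51 2067] ztop 0.0742 mean [0.4259 0.2558] knob [419.5 247.4] lid circ 422.6 250.5 r 12.7 expect r 17
```

View pics/w5.png

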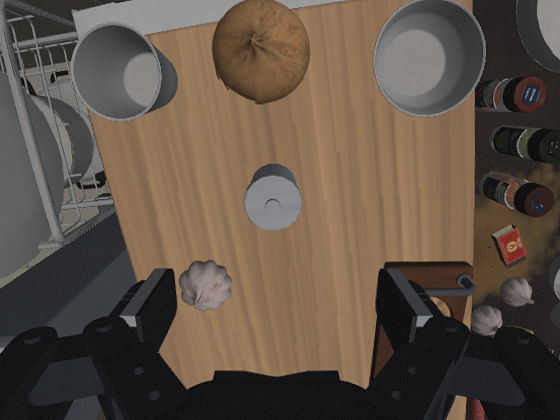

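```bash
python3 -m handwheel '.03 .002 -.002 0 0;.04 0 0 0 0;.035 0 0 0 0;.025 0 0 0 0;.015 0 0 0 0;0 0 0 0 0;0 0 0 0 0.35;0 0 0 0 .5;0 0 0 0 .8;0 0 0 0 .8;0 0 0 0 .8;0 0 0 0 .8' 40; python3 st.py; python3 -m handwheel '0 0 0 0 .8;-.01 0 0 0 .8;-.02 0 0 0 .8;-.03 0 0 0 .8;-.02 0 0 0 .8;0 0 0 0 .8;0 0 0 0 .8' 40;python3 st.py .6333 .0984 .137; python3 wl.py w6; python3 held.py w6 .16 .5 .338 .023
```

```text
time: 10.7
tcp_pos: [0.5002, 0.3401, 0.0595]
orientation: [0.083, 1.566, -0.08]
contact_force: [-0.5, -1.1, 5.6]
finger_gap: 0.524
10.7 [0.5002 0.3401 0.0595] gap 0.524 F [-0.5 -1.1  5.6]
[[ 0.003  0.103  0.995]
 [ 0.002  0.995 -0.103]
 [-1.     0.002  0.003]]
time: 11.4
tcp_pos: [0.4988, 0.3392, 0.1375]
orientation: [0.082, 1.569, -0.081]
contact_force: [-0.4, -0.8, -1.1]
finger_gap: 0.524
11.4 [0.4988 0.3392 0.1375] gap 0.524 F [-0.4 -0.8 -1.1]
[[ 0.001  0.104  0.995]
 [ 0.     0.995 -0.104]
 [-1.     0.001  0.001]]
tool shift [ 0.0005 -0.2256  0.1588] joints [0.56 0.2  1.86 0.   1.08 0.66]
11.45 [0.498  0.3387 0.1363]
[    9     0   145   132 11670] ztop 0.096 mean [0.3914 0.4493] knob [398.5 446.2] lid circ 400.3 445.1 r 31.9 expect r 23
[  198     0   127   108 11378] ztop 0.1061 mean [0.5021 0.4446] knob [499.9 452.8] lid circ 502.4 452.8 r 8.3 expect r 26
[ 232  211   85   46 1296] ztop 0.13 mean [0.4992 0.3552] knob [499.3 355.5] lid circ 498.5 341.6 r 21.4 expect r 26
lid plane slope deg [-0.9 -0. ] lid z 0.1652 knob top 0.1762 knob xy [0.499  0.3376]
lid circle 500.91046142578125 346.62261962890625 33.314117431640625
```

View pics/w6.png

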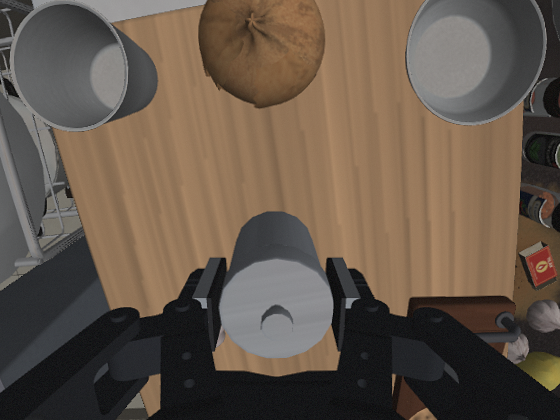

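```bash
python3 -m handwheel '0 -.024 0 0 .8;0 -.04 0 0 .8;0 -.04 0 0 .8;0 -.04 0 0 .8;0 -.04 0 0 .8;0 -.04 .01 0 .8;0 0 .03 0 .8;0 0 .04 0 .8;0 0 .04 0 .8;0 0 .025 0 .8;0 0 .0137 0 .8;0 0 0 0 .8';python3 -m handwheel '0 0 0 0 .8;0 0 0 0 .8'; python3 st.py .633 .0996 .067; python3 wl.py w7; python3 held.py w7 .16 .6333 .0984 .023
```

```text
time: 12.65
tcp_pos: [0.6335, 0.0995, 0.1354]
orientation: [0.082, 1.572, -0.082]
contact_force: [-0.6, -0.4, -1.2]
finger_gap: 0.521
time: 12.85
tcp_pos: [0.6315, 0.1002, 0.1365]
orientation: [0.081, 1.572, -0.081]
contact_force: [-1.1, -0.7, -0.5]
finger_gap: 0.524
12.85 [0.6315 0.1002 0.1365] gap 0.524 F [-1.1 -0.7 -0.5]
[[-0.002  0.103  0.995]
 [-0.     0.995 -0.103]
 [-1.    -0.    -0.002]]
tool shift [ 0.0695 -0.0004  0.0017] joints [0.12 0.27 1.78 0.   1.1  0.22]
12.9 [0.6318 0.1002 0.1369]
[   0  248   56   52 2113] ztop 0.0723 mean [0.4402 0.0772] knob [434.1  74.4] lid circ 433.3 74.0 r 17.5 expect r 17
[124 374  36  38 604] ztop 0.0846 mean [ 0.5153 -0.0279] knob [507. -26.] lid circ 509.3 -28.9 r 18.1 expect r 20
lid plane slope deg [-1.2 -0.1] lid z 0.1642 knob top 0.1751 knob xy [0.632  0.0986]
lid circle 634.129638671875 107.2063980102539 33.2376708984375
```

View pics/w7.png

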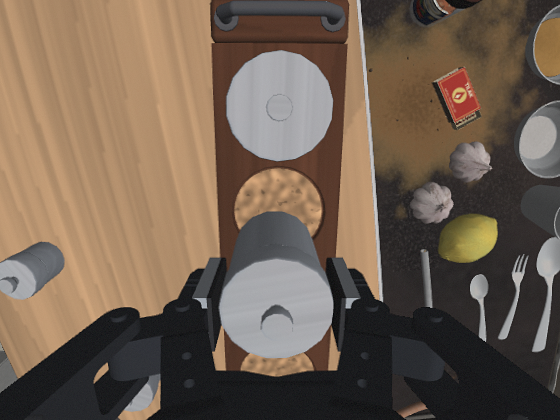

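```bash
python3 -m handwheel '.02 0 .001 0 .8;.02 0 0 0 .8;.015 0 0 0 .8;.007 0 0 0 .8;.004 0 0 0 .8;0 0 0 0 .8;.002 0 0 0 .8;0 0 0 0 .8;0 0 0 0 .8'; python3 st.py
```

```text
time: 13.8
tcp_pos: [0.6349, 0.0998, 0.0699]
orientation: [0.082, 1.568, -0.081]
contact_force: [-0.3, -0.8, -1.1]
finger_gap: 0.521
13.8 [0.6349 0.0998 0.0699] gap 0.521 F [-0.3 -0.8 -1.1]
[[ 0.001  0.104  0.995]
 [ 0.     0.995 -0.104]
 [-1.     0.     0.001]]
```

```bash
python3 -m handwheel '.0015 0 0 0 .8;0 0 0 0 .8;0 0 0 0 .8'; python3 st.py
```

```text
time: 14.1
tcp_pos: [0.635, 0.0999, 0.0696]
orientation: [0.082, 1.568, -0.081]
contact_force: [-3.1, -0.5, 6.4]
finger_gap: 0.518
14.1 [0.635  0.0999 0.0696] gap 0.518 F [-3.1 -0.5  6.4]
[[ 0.001  0.104  0.995]
 [ 0.     0.995 -0.104]
 [-1.     0.     0.001]]
```

Contact (6.4 N), so I'll release, lift and look.

```bash
python3 -m handwheel '0 0 0 0 .4;0 0 0 0 .35;0 0 0 0 .2;0 0 0 0 .1;0 0 0 0 0;0 0 0 0 0;0 0 0 0 0;-.02 0 0 0 0;-.03 0 0 0 0;-.04 0 0 0 0;-.03 0 0 0 0;0 0 0 0 0';python3 -m handwheel '0 0 0 0 0'; python3 wl.py w8; python3 held.py w8 .095 .6333 .0984 .023;python3 st.py .503 -.0226 .19
```

```text
time: 15.3
tcp_pos: [0.6382, 0.1003, 0.1945]
orientation: [0.083, 1.558, -0.08]
contact_force: [0.7, -0.4, 0.2]
finger_gap: 1.0
time: 15.4
tcp_pos: [0.635, 0.0999, 0.189]
orientation: [0.082, 1.567, -0.081]
contact_force: [-0.3, -0.9, -0.8]
finger_gap: 1.0
15.45 [0.6339 0.0997 0.1872]
[   0   13   31   69 1590] ztop 0.0593 mean [0.4393 0.2436] knob [437.1 244.5] lid circ 427.5 247.4 r 24.0 expect r 17
[  34  226   50   44 1534] ztop 0.0723 mean [0.4387 0.0768] knob [433.6  74.4] lid circ 433.1 74.3 r 17.3 expect r 17
[158 318  20  43 323] ztop 0.0754 mean [ 0.521  -0.0234] knob [519.2 -25.9] lid circ 521.0 -24.2 r 7.9 expect r 17
lid plane slope deg [-0.1 -0.1] lid z 0.0971 knob top 0.1082 knob xy [0.6339 0.098 ]
lid circle 633.8348388671875 97.81509399414062 22.96866798400879
15.45 [0.6339 0.0997 0.1872] gap 1.001 F [-0.6  0.4 -0.7]
[[-0.001  0.104  0.995]
 [-0.     0.995 -0.104]
 [-1.    -0.    -0.001]]
tool shift [-0.0027 -0.1353 -0.1175] joints [0.12 0.23 1.73 0.   1.18 0.22]
```

View pics/w8.png

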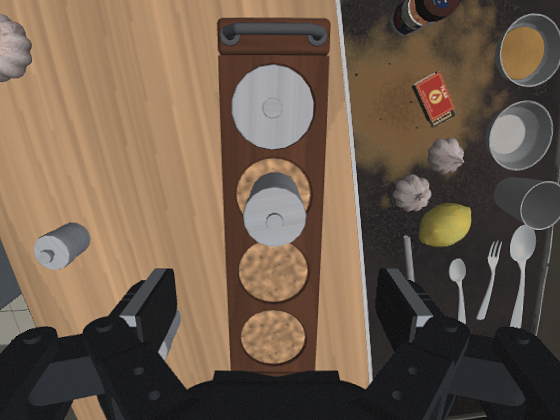

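C is in place and level. Next is B.

```bash
python3 -m handwheel '0 -.02 -.02 0 0;0 -.03 -.026 0 0;0 -.03 -.026 0 0;0 -.03 -.025 0 0;0 -.02 -.015 0 0;0 -.005 -.005 0 0;0 0 0 0 0;0 0 0 0 0;0 0 0 0 0'; python3 st.py .503 -.0226 .044; python3 wl.py w9
```

```text
time: 16.35
tcp_pos: [0.5047, -0.0216, 0.1875]
orientation: [0.081, 1.57, -0.081]
contact_force: [-0.1, 0.5, 0.4]
finger_gap: 0.997
16.35 [ 0.5047 -0.0216  0.1875] gap 0.997 F [-0.1  0.5  0.4]
[[-0.     0.103  0.995]
 [ 0.     0.995 -0.103]
 [-1.     0.    -0.   ]]
tool shift [ 0.1435 -0.0012 -0.0016] joints [-0.09 -0.03  2.01  0.    1.16  0.01]
16.4 [ 0.5047 -0.0216  0.1876]
[ 147   67   49   46 1750] ztop 0.0724 mean [0.4352 0.0735] knob [433.1  73.7] lid circ 432.9 73.9 r 17.0 expect r 17
[ 248  176   51   56 2193] ztop 0.0852 mean [ 0.5032 -0.0202] knob [502.9 -23. ] lid circ 503.0 -23.1 r 19.9 expect r 20
[348 257  27  27 638] ztop 0.0407 mean [ 0.5779 -0.1023] knob [ 578.7 -103.1]  expect r 17
[ 194  268   51   48 1887] ztop 0.0716 mean [ 0.4442 -0.1025] knob [ 446.5 -101.4] lid circ 443.0 -107.8 r 13.0 expect r 17
```

```bash
python3 -m handwheel '.03 -.001 -.0015 0 0;.04 0 0 0 0;.035 0 0 0 0;.025 0 0 0 0;.013 0 0 0 0;0 0 0 0 0;0 0 0 0 .4;0 0 0 0 .6;0 0 0 0 .9;0 0 0 0 .9;0 0 0 0 .9;0 0 0 0 .9' 40; python3 st.py; python3 -m handwheel '0 0 0 0 .9;-.01 0 0 0 .9;-.02 0 0 0 .9;-.03 0 0 0 .9;-.02 0 0 0 .9;0 0 0 0 .9;0 0 0 0 .9' 40;python3 st.py .6251 .0236 .1; python3 wl.py w10; python3 held.py w10 .15 .503 -.023 .02
```

```text
time: 17.6
tcp_pos: [0.5038, -0.0233, 0.0466]
orientation: [0.082, 1.566, -0.082]
contact_force: [-1.3, 0.7, 6.3]
finger_gap: 0.456
17.6 [ 0.5038 -0.0233  0.0466] gap 0.456 F [-1.3  0.7  6.3]
[[ 0.003  0.104  0.995]
 [-0.     0.995 -0.104]
 [-1.     0.     0.003]]
time: 18.3
tcp_pos: [0.5025, -0.0232, 0.1251]
orientation: [0.082, 1.568, -0.082]
contact_force: [0.2, 0.2, -0.8]
finger_gap: 0.45
18.3 [ 0.5025 -0.0232  0.1251] gap 0.45 F [ 0.2  0.2 -0.8]
[[ 0.001  0.104  0.995]
 [-0.     0.995 -0.104]
 [-1.     0.     0.001]]
tool shift [0.0252 0.0593 0.117 ] joints [-0.1   0.03  2.08  0.    1.03  0.01]
18.35 [ 0.5017 -0.0231  0.1241]
[ 111   51   67   60 3084] ztop 0.0723 mean [0.4357 0.0734] knob [433.  74.] lid circ 433.0 74.0 r 17.1 expect r 17
[ 235  219   80   47 1421] ztop 0.13 mean [ 0.5032 -0.0075] knob [503.2  -7.3] lid circ 502.7 -17.4 r 18.1 expect r 26
[368 287  32  29 640] ztop 0.0406 mean [ 0.5799 -0.0984] knob [ 580.7 -100. ]  expect r 17
[218 322  24  35 353] ztop 0.0594 mean [ 0.459  -0.1124] knob [ 452.9 -115.7] lid circ 456.2 -112.8 r 14.2 expect r 17
lid plane slope deg [-1.2  0.6] lid z 0.1527 knob top 0.1637 knob xy [ 0.5031 -0.0225]
lid circle 503.7713623046875 -15.778261184692383 29.032176971435547
```

View pics/w10.png

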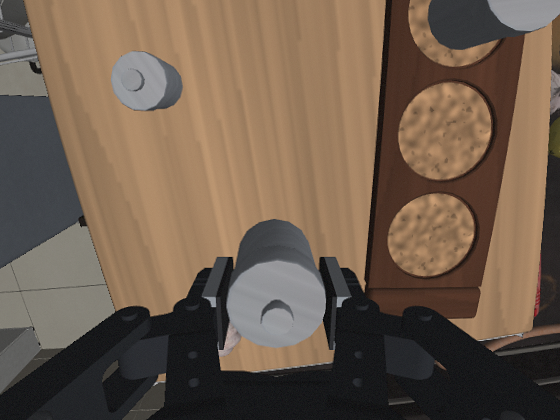

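```bash
python3 -m handwheel '0 .009 .018 0 .9;0 .013 .027 0 .9;0 .013 .027 0 .9;0 .013 .025 0 .9;0 .007 .015 0 .9;0 .003 .006 0 .9;0 0 0 0 .9;0 0 0 0 .9;0 0 0 0 .9'; python3 st.py .625 .0223 .056; python3 wl.py w11; python3 held.py w11 .15 .625 .0226 .02
```

```text
time: 19.25
tcp_pos: [0.6245, 0.0219, 0.1242]
orientation: [0.082, 1.571, -0.082]
contact_force: [0.9, -0.7, -1.6]
finger_gap: 0.446
19.25 [0.6245 0.0219 0.1242] gap 0.446 F [ 0.9 -0.7 -1.6]
[[-0.002  0.104  0.995]
 [-0.     0.995 -0.104]
 [-1.    -0.    -0.002]]
tool shift [0.0682 0.0004 0.0006] joints [-0.    0.26  1.82 -0.    1.07  0.1 ]
19.3 [0.6247 0.0219 0.1245]
[  0 152  23  47 799] ztop 0.0588 mean [0.4469 0.0729] knob [448.5  69.3] lid circ 441.6 71.6 r 14.5 expect r 17
[221 351  30  20 520] ztop 0.0404 mean [ 0.5786 -0.0974] knob [579.1 -98.3]  expect r 17
lid plane slope deg [-1.3  0.4] lid z 0.1518 knob top 0.1627 knob xy [0.6252 0.0227]
lid circle 625.68701171875 29.519699096679688 29.170991897583008
```

View pics/w11.png

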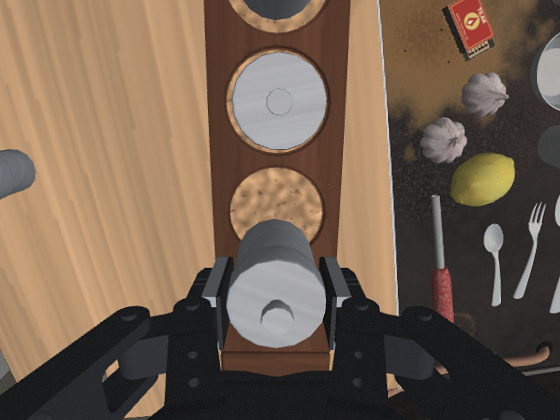

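```bash
python3 -m handwheel '.02 0 .001 0 .9;.02 0 0 0 .9;.015 0 0 0 .9;.007 0 0 0 .9;.004 0 0 0 .9;.001 0 0 0 .9;.002 0 0 0 .9;0 0 0 0 .9;0 0 0 0 .9;0 0 0 0 .9'; python3 st.py
```

```text
time: 20.3
tcp_pos: [0.6276, 0.0222, 0.0567]
orientation: [0.082, 1.567, -0.081]
contact_force: [1.2, 0.1, 1.5]
finger_gap: 0.45
20.3 [0.6276 0.0222 0.0567] gap 0.45 F [1.2 0.1 1.5]
[[ 0.002  0.104  0.995]
 [ 0.     0.995 -0.104]
 [-1.     0.     0.002]]
```

```bash
python3 -m handwheel '.0015 0 0 0 .9;0 0 0 0 .9;0 0 0 0 .9'; python3 st.py
```

```text
time: 20.6
tcp_pos: [0.6277, 0.0222, 0.0566]
orientation: [0.082, 1.567, -0.081]
contact_force: [-4.0, 0.0, 10.1]
finger_gap: 0.45
20.6 [0.6277 0.0222 0.0566] gap 0.45 F [-4.   0.  10.1]
[[ 0.002  0.104  0.995]
 [ 0.     0.995 -0.104]
 [-1.     0.     0.002]]
```

```bash
python3 -m handwheel '0 0 0 0 .45;0 0 0 0 .4;0 0 0 0 .25;0 0 0 0 .1;0 0 0 0 0;0 0 0 0 0;0 0 0 0 0;-.02 0 0 0 0;-.03 0 0 0 0;-.04 0 0 0 0;-.03 0 0 0 0;0 0 0 0 0';python3 -m handwheel '0 0 0 0 0;0 0 0 0 0'; python3 wl.py w12; python3 held.py w12 .085 .6251 .0226 .02;python3 st.py .433 .0741 .17
```

```text
time: 21.8
tcp_pos: [0.6308, 0.0222, 0.1808]
orientation: [0.082, 1.558, -0.081]
contact_force: [0.7, -0.6, 0.1]
finger_gap: 1.002
time: 22.0
tcp_pos: [0.6256, 0.0222, 0.1727]
orientation: [0.082, 1.572, -0.082]
contact_force: [0.8, -0.5, 0.2]
finger_gap: 1.001
22.05 [0.6254 0.0222 0.1722]
[   4  144   57   45 1983] ztop 0.0723 mean [0.4388 0.0747] knob [433.4  74.3] lid circ 433.2 74.0 r 17.3 expect r 17
[228 317  27  26 572] ztop 0.0405 mean [ 0.5785 -0.1019] knob [ 578.9 -102.8]  expect r 17
lid plane slope deg [-0.2 -0.2] lid z 0.0841 knob top 0.0953 knob xy [0.6269 0.0227]
lid circle 626.7076416015625 22.52556037902832 19.92544174194336
22.05 [0.6254 0.0222 0.1722] gap 1.0 F [-0.5  0.2  0.4]
[[-0.004  0.104  0.995]
 [ 0.     0.995 -0.104]
 [-1.    -0.    -0.004]]
tool shift [ 0.0029  0.0317 -0.1967] joints [-0.    0.22  1.77  0.    1.15  0.1 ]
```

View pics/w12.png

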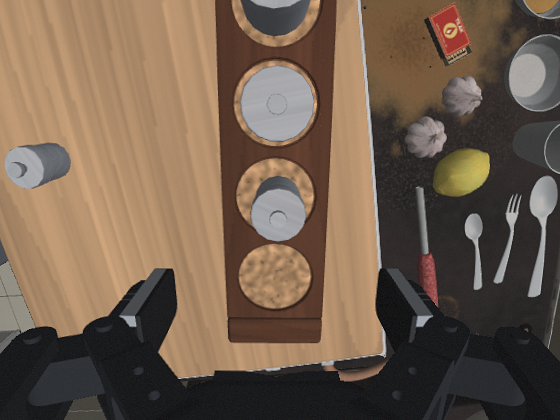

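B is in place. Last is A.

```bash
python3 -m handwheel '0 .004 -.02 0 0;0 .005 -.035 0 0;0 .005 -.035 0 0;0 .005 -.035 0 0;0 .005 -.035 0 0;0 .005 -.025 0 0;0 .002 -.01 0 0;0 0 0 0 0;0 0 0 0 0;0 0 0 0 0'; python3 st.py .433 .0741 .031; python3 wl.py w13
```

```text
time: 23.05
tcp_pos: [0.4373, 0.073, 0.1744]
orientation: [0.082, 1.569, -0.082]
contact_force: [-0.1, -0.6, -0.6]
finger_gap: 1.003
23.05 [0.4373 0.073  0.1744] gap 1.003 F [-0.1 -0.6 -0.6]
[[ 0.001  0.104  0.995]
 [-0.     0.995 -0.104]
 [-1.    -0.     0.001]]
tool shift [ 0.1434  0.0007 -0.0044] joints [ 0.11 -0.14  2.14 -0.    1.14  0.21]
23.1 [0.4372 0.073  0.1743]
[ 248  180   43   46 1537] ztop 0.0724 mean [0.433  0.0764] knob [432.6  74.3] lid circ 432.6 74.3 r 16.7 expect r 17
[275 353  49  24 737] ztop 0.0556 mean [ 0.4409 -0.0915] knob [440.7 -92. ] lid circ 442.5 -100.0 r 23.7 expect r 17
```

```bash
python3 -m handwheel '.03 .001 -.0045 0 0;.04 0 0 0 0;.035 0 0 0 0;.025 0 0 0 0;.013 0 0 0 0;0 0 0 0 0;0 0 0 0 .4;0 0 0 0 .6;0 0 0 0 1;0 0 0 0 1;0 0 0 0 1;0 0 0 0 1' 40; python3 st.py; python3 -m handwheel '0 0 0 0 1;0 0 0 0 1;-.01 0 0 0 1;-.02 0 0 0 1;-.03 0 0 0 1;-.02 0 0 0 1;0 0 0 0 1;0 0 0 0 1' 40;python3 st.py .6169 -.053 .11; python3 wl.py w14; python3 held.py w14 .14 .433 .0742 .017
```

```text
time: 24.3
tcp_pos: [0.4328, 0.0748, 0.0325]
orientation: [0.082, 1.567, -0.081]
contact_force: [-1.2, 0.3, 6.3]
finger_gap: 0.383
24.3 [0.4328 0.0748 0.0325] gap 0.383 F [-1.2  0.3  6.3]
[[ 0.002  0.104  0.995]
 [ 0.     0.995 -0.104]
 [-1.     0.     0.002]]
time: 25.1
tcp_pos: [0.4318, 0.0747, 0.1116]
orientation: [0.082, 1.568, -0.081]
contact_force: [0.5, 0.5, -0.9]
finger_gap: 0.378
25.1 [0.4318 0.0747 0.1116] gap 0.378 F [ 0.5  0.5 -0.9]
[[ 0.001  0.104  0.995]
 [ 0.     0.995 -0.104]
 [-1.     0.     0.001]]
tool shift [ 0.0018 -0.1078  0.1973] joints [ 0.11 -0.08  2.21  0.    1.01  0.22]
25.15 [0.4309 0.0746 0.1106]
[ 203  236  147   50 2271] ztop 0.13 mean [0.4331 0.0861] knob [433.3  85.9] lid circ 432.7 81.9 r 28.5 expect r 26
lid plane slope deg [-0.2  0.1] lid z 0.1401 knob top 0.1511 knob xy [0.4319 0.0748]
lid circle 434.06536865234375 79.87583923339844 23.754501342773438
```

View pics/w14.png

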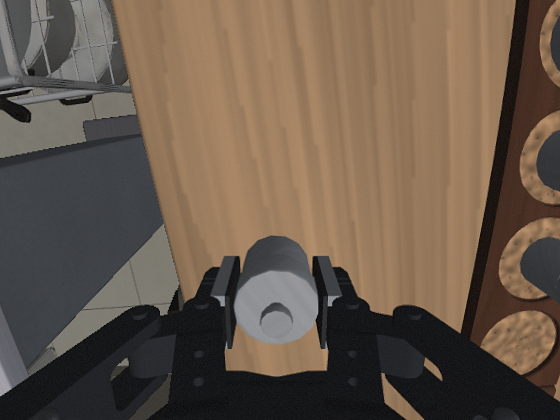

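```bash
python3 -m handwheel '0 -.018 .02 0 1;0 -.03 .033 0 1;0 -.03 .035 0 1;0 -.02 .036 0 1;0 -.0098 .036 0 1;0 0 .025 0 1;0 0 .0116 0 1;0 0 0 0 1;0 0 0 0 1;0 0 0 0 1'; python3 st.py .6163 -.053 .042; python3 wl.py w15; python3 held.py w15 .14 .617 -.053 .017
```

```text
time: 26.15
tcp_pos: [0.6142, -0.0523, 0.1105]
orientation: [0.081, 1.572, -0.081]
contact_force: [0.7, -0.2, -0.8]
finger_gap: 0.382
26.15 [ 0.6142 -0.0523  0.1105] gap 0.382 F [ 0.7 -0.2 -0.8]
[[-0.002  0.103  0.995]
 [ 0.     0.995 -0.103]
 [-1.     0.    -0.002]]
tool shift [ 0.0685 -0.0005  0.0023] joints [-0.13  0.26  1.85  0.    1.04 -0.02]
26.2 [ 0.6145 -0.0523  0.1109]
[  18  288   71   62 3208] ztop 0.0715 mean [ 0.4503 -0.1027] knob [ 447.2 -101.6] lid circ 443.8 -107.9 r 12.9 expect r 17
lid plane slope deg [-0.4  0.1] lid z 0.139 knob top 0.15 knob xy [ 0.6145 -0.0522]
lid circle 617.824462890625 -48.49117660522461 24.030603408813477
```

View pics/w15.png

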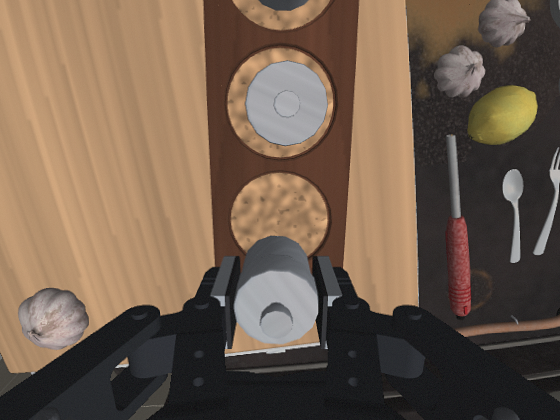

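```bash
python3 -m handwheel '.02 -.0005 .001 0 1;.02 0 0 0 1;.015 0 0 0 1;.007 0 0 0 1;.004 0 0 0 1;.001 0 0 0 1;.002 0 0 0 1;0 0 0 0 1;0 0 0 0 1;0 0 0 0 1'; python3 st.py
```

```text
time: 27.2
tcp_pos: [0.6174, -0.0536, 0.0428]
orientation: [0.082, 1.568, -0.082]
contact_force: [0.1, -0.4, -1.0]
finger_gap: 0.379
27.2 [ 0.6174 -0.0536  0.0428] gap 0.379 F [ 0.1 -0.4 -1. ]
[[ 0.001  0.104  0.995]
 [-0.     0.995 -0.104]
 [-1.     0.     0.001]]
```

```bash
python3 -m handwheel '.0015 0 0 0 1;0 0 0 0 1;0 0 0 0 1'; python3 st.py
```

```text
time: 27.5
tcp_pos: [0.6175, -0.0536, 0.0426]
orientation: [0.081, 1.568, -0.082]
contact_force: [-3.7, 0.2, 7.4]
finger_gap: 0.381
27.5 [ 0.6175 -0.0536  0.0426] gap 0.381 F [-3.7  0.2  7.4]
[[ 0.001  0.104  0.995]
 [-0.     0.995 -0.104]
 [-1.    -0.     0.001]]
```

```bash
python3 -m handwheel '0 0 0 0 .5;0 0 0 0 .45;0 0 0 0 .25;0 0 0 0 .1;0 0 0 0 0;0 0 0 0 0;0 0 0 0 0;-.02 0 0 0 0;-.03 0 0 0 0;-.04 0 0 0 0;-.04 0 0 0 0;-.03 0 0 0 0';python3 -m handwheel '-.02 0 0 0 0;0 0 0 0 0;0 0 -.03 0 0;0 0 -.04 0 0;0 0 -.04 0 0;0 0 -.03 0 0;0 0 0 0 0;0 0 0 0 0;0 0 0 0 0'; python3 wl.py w16
for a in '.07 .617 -.053 .017' '.085 .626 .0226 .02' '.095 .634 .098 .023' '.11 .641 .174 .026'; do python3 held.py w16 $a; done
python3 - <<'E'
from plant import *
from hlp import *
c=get_calibration('scene');p,d=snapshot('scene');cv2.imwrite('pics/crop1.png',cv2.resize(p[140:310,100:430],None,fx=2.4,fy=2.4,interpolation=cv2.INTER_CUBIC))
P=cloud(d,c['camera_matrix'],c['dist'],c['T']);z=P[...,2]
p0,d0,K,D,T=load('scene0.npz');P0=cloud(d0,K,D,T)
for nm,(x,y),r in [('ga',(.445,-.106),.035),('gb',(.428,.25),.035),('on',(.5,.453),.05)]:
    o=[]
    for Q in (P0,P):
        m=(np.hypot(Q[...,0]-x,Q[...,1]-y)<r)&(Q[...,2]>.035)&(Q[...,2]<.12); o.append(Q[m].mean(0).round(4))
    print(nm,o)
E
```

```text
time: 28.7
tcp_pos: [0.6178, -0.0536, 0.2038]
orientation: [0.081, 1.566, -0.082]
contact_force: [0.3, -0.0, 0.2]
finger_gap: 1.002
time: 29.6
tcp_pos: [0.4784, -0.0391, 0.2203]
orientation: [0.082, 1.569, -0.082]
contact_force: [-0.7, 0.4, -0.2]
finger_gap: 0.999
29.65 [ 0.4786 -0.0391  0.2204]
[367 223  25  28 596] ztop 0.041 mean [ 0.5779 -0.1028] knob [ 579.  -103.7]  expect r 17
[ 223  236   48   45 1654] ztop 0.0718 mean [ 0.4428 -0.1035] knob [ 446.  -101.8] lid circ 442.1 -108.8 r 12.6 expect r 17
lid plane slope deg [-0.5  0.5] lid z 0.0709 knob top 0.0823 knob xy [ 0.617  -0.0539]
lid circle 617.8013916015625 -53.7718391418457 17.533292770385742
lid plane slope deg [-0.1 -0.2] lid z 0.0839 knob top 0.095 knob xy [0.6267 0.0225]
lid circle 626.2400512695312 22.040443420410156 20.145389556884766
lid plane slope deg [-0.  -0.6] lid z 0.0968 knob top 0.1074 knob xy [0.6329 0.0933]
lid circle 633.3471069335938 93.34791564941406 22.706100463867188
ga [array([ 0.451 , -0.1024,  0.049 ]), array([ 0.4514, -0.1026,  0.0485])]
gb [array([0.4331, 0.2522, 0.051 ]), array([0.4331, 0.2526, 0.0509])]
on [array([0.5155, 0.4553, 0.0738]), array([0.5154, 0.4554, 0.0737])]Traceback (most recent call last):
  File "held.py", line 5, in <module>
    q=P[m]; zt=np.percentile(q[:,2],99)
               ~~~~~~~~~~~~~^^^^^^^^^^^
    return _quantile_unchecked(
        a, q, axis, out, overwrite_input, method, keepdims, weights)
    return _ureduce(a,
                    func=_quantile_ureduce_func,
    ...<5 lines>...
                    overwrite_input=overwrite_input,
                    method=method)
    r = func(a, **kwargs)
    result = _quantile(arr,
                       quantiles=q,
    ...<2 lines>...
                       out=out,
                       weights=wgt)
    slices_having_nans = np.isnan(arr[-1, ...])
                                  ~~~^^^^^^^^^
IndexError: index -1 is out of bounds for axis 0 with size 0
```

View pics/w16.png

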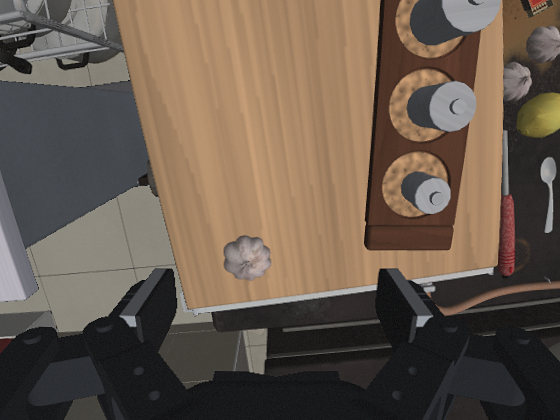

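View pics/crop1.png

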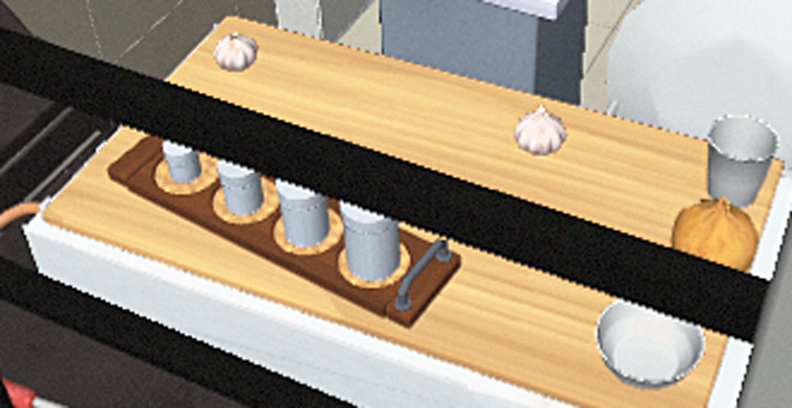

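Wrist view: A at (432,195), B at (455,105) and C at (470,10) stand inside their wells; C is cut off at the picture's edge, so its y reading here is biased. The scene crop shows all four in order, with D beside the handle and the garlic and onion where they were. The arm is clear, so I'm handing in.

```bash
python3 - <<'E'
from plant import ticket
print(ticket.hand_in())
E
```

```text
the job is handed in; nothing more can be done
None
```

All four canisters are standing in the rack in height order: can_d is in the well next to the loop handle, then can_c, then can_b, with can_a at the plain end. I handed the job in at about 30 s with the gripper open and well clear.

**Placement:** After release, every lid measured level to within 0.6°. The lid centres were within about 2 mm of the well centres. Knob tops read 2–2.5 mm above nominal. The canisters standing on the board read about 2 mm high too, so I take this as camera bias, with all four flat on the well floors.

**Things left alone:** The garlic bulbs and the onion measured within 0.5 mm of where they started.

**Checks that failed or disagreed:**
- In the last wrist picture can_d was out of view, so its check stopped with an error.
- can_c was cut off at that picture's edge and read 5 mm off in y. Pictures taken right after each was released had both well placed, and the last scene picture showed both standing in their wells.

The highest contact force I read was about 10 N, while setting down can_b.

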